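Weigh two padlocks and keep the heavier

TASK

One of the two look-alike padlocks is solid brass and the other only plated. Seat one upright in the slot of each pan of the balance, feeling gently for the slots and never pressing on the balance with more than about 15 N, let go of both and let the beam settle; then stand the heavier one upright in the green tray, leave the lighter one seated in its slot, and do not disturb the other things on the bench.

Things in the scene. Friction and masses are not known exactly. Their poses are not given: they have to be found in the camera images.
- padlock_p: brass padlock standing on its body, shackle up. Body 18 (own x) x 42 (own y) x 36 mm high, 66 mm with the shackle. Origin at the centre of its underside, z up. Grip the body across its 18 mm thickness (own x). 0.1 to 0.3 kg.
- padlock_q: second brass padlock, same look and size, same origin and axes, different weight. The lighter one weighs at most 0.8 of the heavier.
- balance: equal-arm balance fixed to the bench: grey base 120 (x) x 170 (y) x 16 mm with a column; beam along its y axis. Origin at the centre of the base's underside, z up. The pivot is 85 mm above the origin.
- left_pan (a point): middle of the +y pan, 120 mm from the pivot, at slot floor height (114 mm over the bench when level); axes as the beam (x across, y along). A steel cradle on the pan, 71 x 46 mm, has one open-ended slot along y, 23 mm wide, for a padlock's 18 mm thickness, between two flat lands 24 mm wide, 7 mm above the slot floor. The slot lies up to 8 mm off this point in +x or -x, unknown.
- right_pan (a point): the same on the -y arm; its cradle is like the left one and its slot lies up to 8 mm off this point in +x or -x, not the same as on the left and not shown by this pose.
- beam (a joint): tilt of the beam, rad: 0 level, positive when the +y (left) pan is up; stops at 0.06 either way; well damped, settles in about 1.5 s. A light spring levels the empty beam; one padlock alone brings it to the stop. On its stop, each pan sits on a sprung stem that holds a padlock's weight without sinking, and sinks under a push above 3.4 N, by 2 mm per further newton, at most 12 mm.
- tray: fixed green open tray, 115 x 115 mm, walls 24 mm high and 4 mm thick, floor 4 mm thick. Origin at the centre of its underside.
- eraser_block: bystander: red-brown block of abrasive rubber, 24 x 50 x 18 mm; origin under its centre.
- oil_bottle: bystander: white oil bottle with red tip, 40 mm across, 114 mm high; origin under its centre.
- lock_cylinder: bystander: steel lock cylinder, 67 x 28 x 38 mm; origin under its centre.
Mind the look-alikes: they are no part of the job. What is shaped like the padlock_p but purple is not meant.

How it is judged (in metres and radians):
On the way, in this order (a step that is already met when the one before it is completed fails the run):
1. a padlock is seated in the slot of one pan and let go ((((z of padlock_p in the frame of left_pan between -0.003 and 0.003 m and y of padlock_p in the frame of left_pan between -0.012 and 0.012 m and x of padlock_p in the frame of left_pan between -0.0125 and 0.0125 m and angle between padlock_p's own z axis and vertical below 0.15 rad) and contact force between each of the arm, the fingers and padlock_p below 0.05 N) or ((z of padlock_p in the frame of right_pan between -0.003 and 0.003 m and y of padlock_p in the frame of right_pan between -0.012 and 0.012 m and x of padlock_p in the frame of right_pan between -0.0125 and 0.0125 m and angle between padlock_p's own z axis and vertical below 0.15 rad) and contact force between each of the arm, the fingers and padlock_p below 0.05 N) or ((z of padlock_q in the frame of left_pan between -0.003 and 0.003 m and y of padlock_q in the frame of left_pan between -0.012 and 0.012 m and x of padlock_q in the frame of left_pan between -0.0125 and 0.0125 m and angle between padlock_q's own z axis and vertical below 0.15 rad) and contact force between each of the arm, the fingers and padlock_q below 0.05 N) or ((z of padlock_q in the frame of right_pan between -0.003 and 0.003 m and y of padlock_q in the frame of right_pan between -0.012 and 0.012 m and x of padlock_q in the frame of right_pan between -0.0125 and 0.0125 m and angle between padlock_q's own z axis and vertical below 0.15 rad) and contact force between each of the arm, the fingers and padlock_q below 0.05 N))), for 0.2 s.
2. both padlocks are seated in the slots of opposite pans and let go, and the beam has settled towards the heavier (contact force between the fingers and padlock_p below 0.05 N and contact force between the fingers and padlock_q below 0.05 N and (((z of padlock_p in the frame of left_pan between -0.003 and 0.003 m and y of padlock_p in the frame of left_pan between -0.012 and 0.012 m and x of padlock_p in the frame of left_pan between -0.0125 and 0.0125 m and angle between padlock_p's own z axis and vertical below 0.15 rad) and (z of padlock_q in the frame of right_pan between -0.003 and 0.003 m and y of padlock_q in the frame of right_pan between -0.012 and 0.012 m and x of padlock_q in the frame of right_pan between -0.0125 and 0.0125 m and angle between padlock_q's own z axis and vertical below 0.15 rad) and value of joint beam below -0.02 rad) or ((z of padlock_p in the frame of right_pan between -0.003 and 0.003 m and y of padlock_p in the frame of right_pan between -0.012 and 0.012 m and x of padlock_p in the frame of right_pan between -0.0125 and 0.0125 m and angle between padlock_p's own z axis and vertical below 0.15 rad) and (z of padlock_q in the frame of left_pan between -0.003 and 0.003 m and y of padlock_q in the frame of left_pan between -0.012 and 0.012 m and x of padlock_q in the frame of left_pan between -0.0125 and 0.0125 m and angle between padlock_q's own z axis and vertical below 0.15 rad) and value of joint beam above 0.02 rad)) and velocity of joint beam between -0.1 and 0.1 rad/s), for 0.3 s.
At the end, for the whole second after the job is handed in: Heavier padlock upright (within 0.2 rad) on the green tray's floor, within 40 mm of its centre; lighter one seated in a pan's slot (underside within 3 mm of the slot floor, within 12 mm of the pan's middle along the beam); both let go and at rest (contact force between the fingers and padlock_p below 0.05 N and contact force between the fingers and padlock_q below 0.05 N and horizontal distance between padlock_p and tray below 0.04 m and height (world z) of padlock_p below 0.009 m and angle between padlock_p's own z axis and vertical below 0.2 rad and linear speed of each of padlock_p, padlock_q below 0.02 m/s and ((z of padlock_q in the frame of left_pan between -0.003 and 0.003 m and y of padlock_q in the frame of left_pan between -0.012 and 0.012 m and x of padlock_q in the frame of left_pan between -0.0125 and 0.0125 m and angle between padlock_q's own z axis and vertical below 0.15 rad) or (z of padlock_q in the frame of right_pan between -0.003 and 0.003 m and y of padlock_q in the frame of right_pan between -0.012 and 0.012 m and x of padlock_q in the frame of right_pan between -0.0125 and 0.0125 m and angle between padlock_q's own z axis and vertical below 0.15 rad))); the robot touches nothing.
It fails at once if the balance is pressed or knocked with more than 15 N (contact force between balance and anything else above 15 N).
It fails at once if the eraser block is moved by more than 30 mm (distance of eraser_block from where it was at the start of the episode above 0.03 m).
It fails at once if the oil bottle is moved by more than 30 mm (distance of oil_bottle from where it was at the start of the episode above 0.03 m).
It fails at once if the lock cylinder is moved by more than 30 mm (distance of lock_cylinder from where it was at the start of the episode above 0.03 m).
It also fails if it takes over 72 s, if anything falls off the work surface, if the arm or the gripper's body presses on something with over 40 N, if the wrist force passes 120 N, or if a joint passes its speed limit or range.

ROBOT

A 6-joint arm with a two-finger parallel gripper is mounted at the origin on a cart in front of the work surface, level with it; the furniture and walls round the work are solid. World frame = base frame: x ahead of the robot, y to its left, z up, the work surface at z = 0. Lengths are in m, angles in degrees, forces in N, time in s.
With the tool pointing down it reaches from about 0.35 to 0.725 m from the base axis. Payload 6 kg.
Tool frame: the origin (TCP) lies on the mounting face of the last link; the fingertips stand 173 mm ahead of it and the grasp point (between the pads) lies 155 mm ahead of it; x points along the fingers, z is the direction in which the jaws open and shut, and the axes are right-handed (so a half turn about x gives the same grasp; the last joint's range is limited). The gripper opens to 85 mm and grips with 20 to 120 N. Pads are 22 mm wide; open, the fingers measure 114 mm over their backs; the gripper's body (76 mm by 85 mm) begins 54 mm behind the grasp point. The pads swing forward as they close: fully open they stand 13 mm farther back than shut.
Start: joints at [-52.615, 2.303, 4.859, 0, -92.561, -19.12], TCP at [0.188, -0.57, 0.405] pointing down, gripper open.
Joint ranges: [-146.85, 146.85], [-73.84, 115.35], [-62.03, 85.46], [-188.31, 113.3], [-161.28, -10.13], [-171.36, 171.36]. Speed limits (degrees/s): [147.25, 147.25, 172.46, 180, 180, 180].

INTERFACE

Orientations are given as a 3x3 rotation matrix whose columns are the frame's x, y, z axes.
In Python, from plant import env gives the robot as it stands. Calls block until the motion is done:
- env.move_to(position, orientation): joint-space move of the TCP to a pose.
- env.movel(position, rate=0.15, rot=None): straight line of the TCP; rot=None keeps the orientation; rate is the mean speed in m/s.
- env.move_j(angles): joint-space move.
- env.grip(opening, f_grip=None): opening from 0.0 (shut) to 1.0 (fully open); f_grip is the grip in N (None keeps the last); returns when the fingers have stopped.
- env.sleep(seconds).
- env.ik(position, orientation): joint angles nearest the present ones, or None.
- env.sense(): the state.
- env.get_image(name): name is "scene" or "top" or "wrist"; returns a dict with "pixels" (480x640x3 uint8, red, green, blue), "fx", "fy", "cx", "cy" (pixels), "k1" (the pictures are not rectified: a ray, as slopes to the right and down, at radius r is drawn at 1 + k1 r^2 times it, then the intrinsics apply), "position" and "attitude" of the camera in the world; the wrist camera has in their place "tool_from_camera" (4x4, takes a point from camera to tool coordinates, whose origin is the TCP and whose axes are the tool frame's). Camera axes: x right, y up, looking along -z (the intrinsics and any distortion apply to the point x, -y, -z); pixel columns grow to the right and rows downward; lengths in m; the calibration is good to about 2 mm. A picture is of the moment at which its call begins: read the wrist's pose just before it. There is no depth.
A pose or a line that the arm cannot do raises env.PlanningError and nothing moves.
- env.sign_off(): hands the job in, once; it reports no verdict.
The state is a dict: "time": time; "joints": joint angles; "dq": joint speeds; "joint_torque": joint torques, N m; "tool_pos": TCP position; "tcp_rot": TCP orientation; "contact_force": force on the tool from outside, world axes, zero at the start; "wrist_torque": the same for the moment, N m; "width": opening from 0.0 (shut) to 1.0 (fully open).
Only numpy, scipy, OpenCV 4.12 (cv2) and the standard library are available. Lean on these libraries where they do the work, as an engineer would, in place of code of your own. Each camera call takes 0.05 s, during which the arm holds its last target. There are 200 camera calls.

## Working session

There is one attempt and no reset: what is moved stays moved. The work goes in short steps, each a Python script; the robot and the scene stay as the last script left them, time stands still between calls to the robot, and variables do not carry over. Pictures are saved under pics/ and viewed, about 8 in all and at most 12, crops included, and the job is handed in when it is done.

```bash
ls; mkdir -p pics; python3 - <<'E'
from plant import env
import cv2
for n in ("scene","top"):
    d=env.get_image(n); cv2.imwrite(f"pics/{n}0.png",d["pixels"][:,:,::-1]); print(n,{k:v for k,v in d.items() if k!="pixels"})
s=env.sense(); print(s)
E
```

```text
pics
scene {'fx': 446.6395804988162, 'fy': 446.6395804988162, 'cx': 321.55426255640464, 'cy': 243.82791974860456, 'k1': -0.07270317020146799, 'position': array([0.15681288, 0.70775709, 0.83958256]), 'attitude': array([[-0.89692554,  0.30102168, -0.32389894],
       [-0.44216729, -0.6046787 ,  0.66245887],
       [ 0.00355969,  0.7373938 ,  0.67545371]])}
top {'fx': 561.2166275432743, 'fy': 561.2166275432743, 'cx': 321.147286675488, 'cy': 231.2900250323369, 'k1': -0.06012210565352137, 'position': array([-0.35223445, -0.47171116,  1.30434618]), 'attitude': array([[ 4.62706569e-01,  6.86437157e-01, -5.60987219e-01],
       [-8.86511489e-01,  3.58204183e-01, -2.92894425e-01],
       [-1.05647848e-04,  6.32845789e-01,  7.74277854e-01]])}
{'time': 0.1, 'joints': array([-5.26168125e+01,  2.33669290e+00,  4.80652769e+00, -2.45760669e-02,
       -9.25615874e+01, -1.91197980e+01]), 'dq': array([ 0.06083803, -0.04961077,  0.19476036,  0.07623391, -0.00836115,
       -0.0400333 ]), 'joint_torque': array([-5.58294254e-03, -3.69345152e+01,  3.48282230e+01,  6.95178375e+00,
       -4.59742238e-03, -1.77534156e-05]), 'tool_pos': array([ 0.18812189, -0.56972764,  0.40374521]), 'tcp_rot': array([[-6.31784109e-04, -9.49619979e-01, -3.13403090e-01],
       [ 1.53261460e-03, -3.13403704e-01,  9.49618749e-01],
       [-9.99998626e-01,  1.19627883e-04,  1.65340492e-03]]), 'contact_force': array([ 0.78565614, -0.01315699, -0.07259986]), 'wrist_torque': array([-0.01454362,  0.00320891, -0.06404521]), 'width': 0.9978630758458004}
```

View pics/scene0.png

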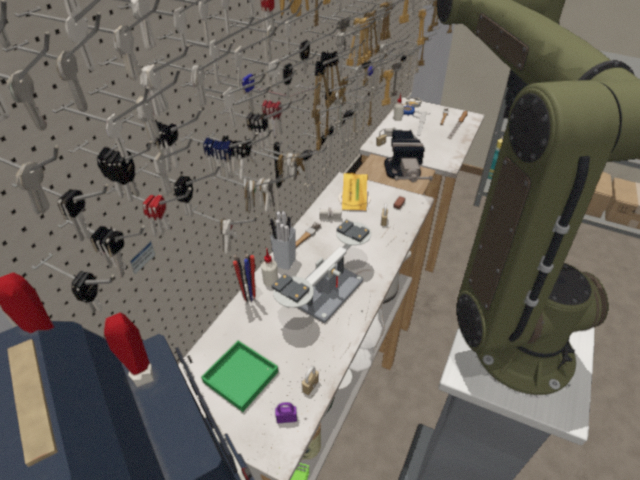

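View pics/top0.png

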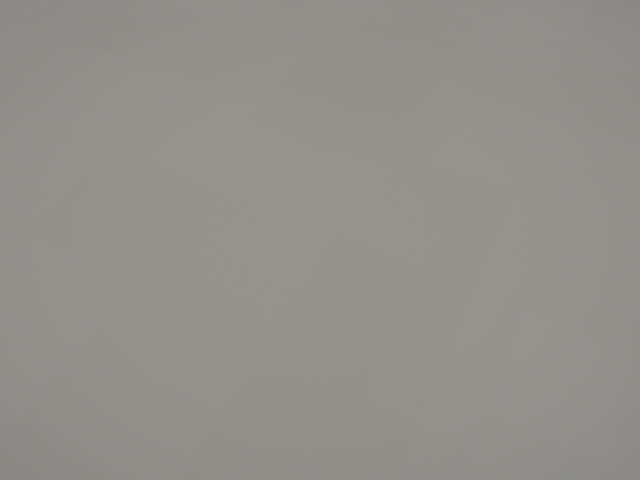

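The scene picture shows brass padlocks at (311,381) and (384,215), with the purple decoy at (286,413). The tray is at (240,376), the balance base near (332,291), and the pans at about (291,289) and (352,232). The eraser is at (399,201), the cylinder at (330,215) and the bottle at (268,270). The top camera is blocked.

```bash
cat > h.py <<'E'
from plant import env
import numpy as np, cv2
def cam(name):
    s=env.sense(); d=env.get_image(name)
    if name=="wrist":
        T=np.eye(4); T[:3,:3]=s["tcp_rot"]; T[:3,3]=s["tool_pos"]; T=T@np.array(d["tool_from_camera"])
        d["position"]=T[:3,3]; d["attitude"]=T[:3,:3]
    return d
def snap(name,fn):
    d=cam(name); cv2.imwrite(f"pics/{fn}.png",d["pixels"][:,:,::-1]); np.savez(f"pics/{fn}.npz",**{k:v for k,v in d.items()}); return d
def load(fn): return dict(np.load(f"pics/{fn}.npz"))
def pix(d,u,v,z):
    """pixel -> world point at height z"""
    p=np.array([(u-d["cx"])/d["fx"],(v-d["cy"])/d["fy"]]); q=p.copy()
    for _ in range(30): q=p/(1+d["k1"]*(q@q))
    r=d["attitude"]@np.array([q[0],-q[1],-1]); c=d["position"]
    return c+r*(z-c[2])/r[2]
def proj(d,P):
    c=d["attitude"].T@(np.asarray(P)-d["position"]); q=np.array([c[0],-c[1]])/-c[2]
    q=q*(1+d["k1"]*(q@q)); return np.array([d["cx"]+d["fx"]*q[0],d["cy"]+d["fy"]*q[1]])
def R(yaw):
    """tool down, jaw axis (tool z) at yaw degrees from world x"""
    a=np.radians(yaw); z=np.array([np.cos(a),np.sin(a),0]); x=np.array([0,0,-1.]); return np.column_stack([x,np.cross(z,x),z])
E
python3 - <<'E'
from h import *
d=cam("scene"); np.savez("pics/s0.npz",**d)
for n,u,v,z in [("padA",311,381,.03),("padB",384,215,.03),("purple",286,413,.03),("tray",240,376,.004),("base",332,291,.01),("panL",291,289,.12),("panR",352,232,.12),("eraser",399,201,.01),("cyl",330,215,.02),("bottle",268,270,.05)]:
    print(n,pix(d,u,v,z).round(3))
print(env.get_image("wrist")["tool_from_camera"])
E
```

```text
padA [0.383 0.291 0.03 ]
padB [ 0.438 -0.278  0.03 ]
purple [0.394 0.374 0.03 ]
tray [0.529 0.334 0.004]
base [0.455 0.037 0.01 ]
panL [0.497 0.16  0.12 ]
panR [ 0.454 -0.07   0.12 ]
eraser [ 0.427 -0.388  0.01 ]
cyl [ 0.583 -0.219  0.02 ]
bottle [0.611 0.078 0.05 ]
[[-3.46866593e-04  2.63122955e-01 -9.64762245e-01  3.10626379e-02]
 [-1.79591241e-03  9.64760584e-01  2.63123148e-01  6.58803229e-02]
 [ 9.99998327e-01  1.82389712e-03  1.37902565e-04  2.37724659e-04]
 [ 0.00000000e+00  0.00000000e+00  0.00000000e+00  1.00000000e+00]]
```

```bash
python3 - <<'E'
from h import *
for i,(p,y) in enumerate([((.40,-.27,.40),90),((.43,.045,.42),90),((.42,.31,.40),90)]):
    try: env.move_to(p,R(y))
    except env.PlanningError as e:
        print(e); env.move_to(p,R(y-180))
    env.sleep(.3); d=snap("wrist",f"w{i}"); s=env.sense(); print(s["time"],s["tool_pos"].round(4),s["joints"].round(1),d["fx"])
E
```

```text
1.925 [ 0.3999 -0.2704  0.3999] [-10.  -15.9 -12.3   0.  -93.6 -80. ] 376.418295617417
3.4833 [0.4301 0.0445 0.4199] [  32.9  -23.8  -16.1   -0.   -97.7 -123. ] 376.418295617417
4.8667 [0.4202 0.3093 0.4003] [  58.5   -9.7   -7.1    0.   -92.6 -148.5] 376.418295617417
```

View pics/w0.png

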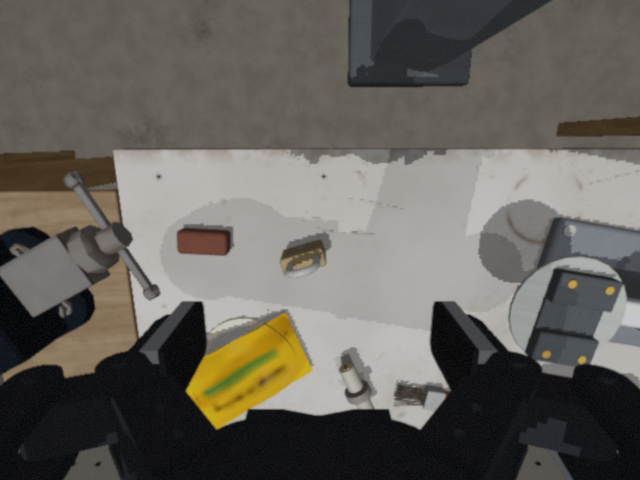

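View pics/w1.png

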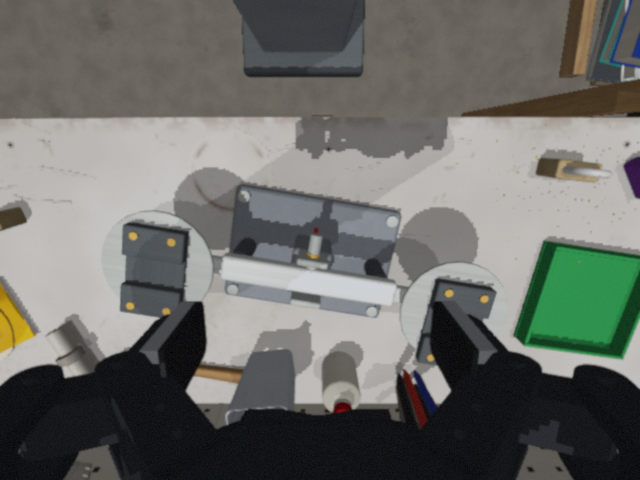

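View pics/w2.png

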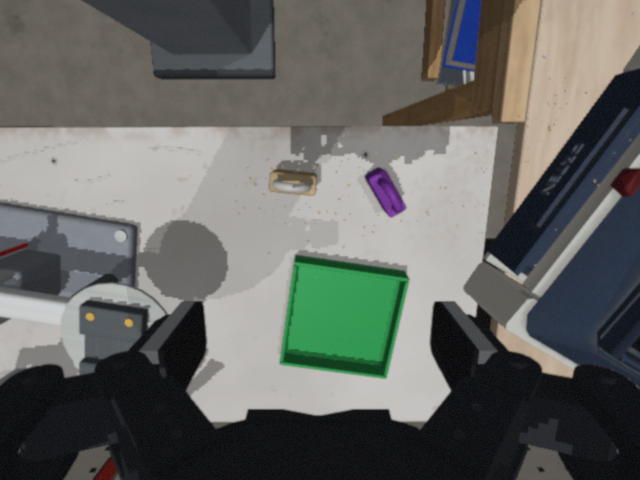

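w0 shows brass padlock B at (303,258), the eraser at (203,241) and the right pan cradle at (568,315). w1 shows both cradles, with the right one's slot near v≈270. w2 shows brass padlock A at (293,182), purple at (385,192) and the tray at about (345,318). Next I'll take closer looks at both pans.

```bash
python3 - <<'E'
from h import *
for n,p in [("pl",(.53,.16,.35)),("pr",(.487,-.07,.35))]:
    env.move_to(p,R(90-10)); env.sleep(.4); snap("wrist",n); s=env.sense(); print(s["time"],s["tool_pos"].round(4))
def crop(n,u,v,w,h,W,H):
    im=cv2.imread(f"pics/{n}.png"); c=im[v-h//2:v+h//2,u-w//2:u+w//2]; c=cv2.resize(c,(W,H),interpolation=cv2.INTER_CUBIC)
    return c
A=crop("pl",320,200,320,240,400,300);B=crop("pr",320,200,320,240,400,300)
C=crop("w0",303,258,100,75,400,300);D=crop("w2",293,182,100,75,400,300)
cv2.imwrite("pics/m1.png",np.vstack([np.hstack([A,B]),np.hstack([C,D])]))
E
```

```text
6.1083 [0.5298 0.1604 0.3501]
7.4917 [ 0.4871 -0.0696  0.3499]
```

View pics/m1.png

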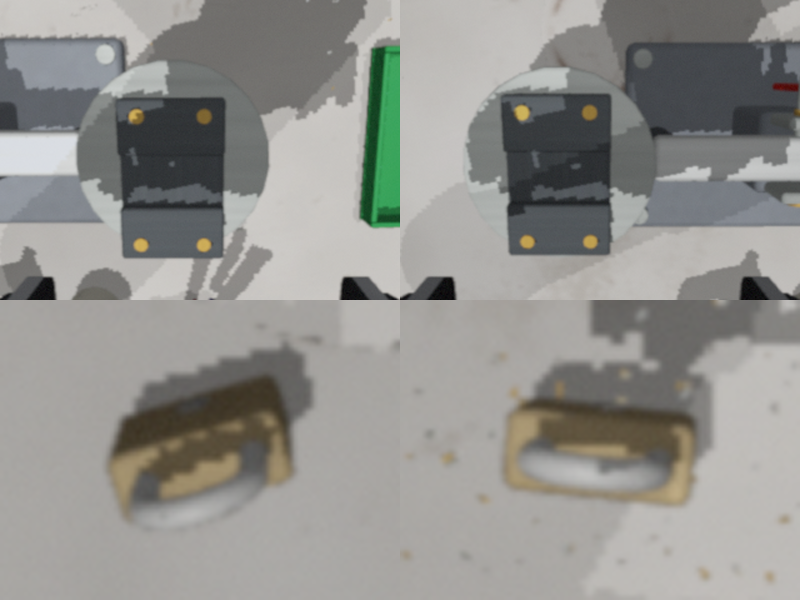

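The lower crops confirm both targets: brass bodies with silver shackles, long axes roughly across the image. The upper crops show each cradle's slot clearly: left between v≈154 and 209, right between v≈152 and 205. Next I'll compute the positions.

```bash
python3 - <<'E'
from h import *
bx=np.array([np.cos(np.radians(-10)),np.sin(np.radians(-10))]); by=np.array([-bx[1],bx[0]])
for n,pts in [("pl",[(170,98),(170,154),(170,209),(170,257),(118,127),(224,127),(123,232),(223,232)]),("pr",[(157,94),(157,152),(157,205),(157,254),(103,124),(210,124),(110,230),(210,230)])]:
    d=load(n)
    for a,b in pts:
        P=pix(d,160+a/1.25,80+b/1.25,.121)[:2]; print(n,(a,b),P.round(4),"xy'",(P@bx).round(4),(P@by).round(4))
# base/beam yaw
d=load("pl"); 
for e in [((0,132),(85,132),.1),((0,222),(110,220),.016)]:
    p,q=[pix(d,160+a/1.25,80+b/1.25,e[2])[:2] for a,b in e[:2]]; v=q-p; print("yaw y axis",np.degrees(np.arctan2(v[1],v[0])))
d=load("w1")
for e in [((240,186),(400,212),.016),((228,298),(378,316),.016)]:
    p,q=[pix(d,*c,e[2])[:2] for c in e[:2]]; v=q-p; print("yaw y axis",np.degrees(np.arctan2(v[1],v[0])))
for n,o,pts in [("w0",(253,221),[(110,160),(285,112),(292,178),(127,222)]),("w2",(243,145),[(116,106),(294,117),(288,204),(105,188)])]:
    d=load(n); Q=[pix(d,o[0]+a/4,o[1]+b/4,.036)[:2] for a,b in pts]; c=sum(Q)/4; v=Q[1]-Q[0]+Q[2]-Q[3]
    print(n,c.round(4),"own y dir",np.degrees(np.arctan2(v[1],v[0])),[np.linalg.norm(Q[i]-Q[i-1]).round(4) for i in range(4)])
d=load("w2"); print("tray",np.mean([pix(d,*c,.024)[:2] for c in [(296,256),(408,275),(388,376),(281,365)]],0))
d=load("pl"); print([proj(d,[.5,.16,.1])])
E
```

```text
pl (170, 98) [0.4714 0.16  ] xy' 0.4364 0.2394
pl (170, 154) [0.4942 0.1556] xy' 0.4596 0.239
pl (170, 209) [0.518 0.151] xy' 0.4839 0.2386
pl (170, 257) [0.54   0.1467] xy' 0.5063 0.2383
pl (118, 127) [0.4792 0.1363] xy' 0.4482 0.2175
pl (224, 127) [0.4869 0.1799] xy' 0.4483 0.2618
pl (123, 232) [0.5247 0.1284] xy' 0.4945 0.2176
pl (223, 232) [0.5325 0.1721] xy' 0.4945 0.262
pr (157, 94) [ 0.4261 -0.0751] xy' 0.4327 0.0001
pr (157, 152) [ 0.4496 -0.0798] xy' 0.4566 -0.0005
pr (157, 205) [ 0.4724 -0.0843] xy' 0.4798 -0.001
pr (157, 254) [ 0.4947 -0.0888] xy' 0.5026 -0.0016
pr (103, 124) [ 0.4341 -0.0996] xy' 0.4448 -0.0227
pr (210, 124) [ 0.4419 -0.0557] xy' 0.4449 0.0219
pr (110, 230) [ 0.48   -0.1071] xy' 0.4913 -0.0221
pr (210, 230) [ 0.4877 -0.0635] xy' 0.4913 0.0222
yaw y axis 79.90143880801352
yaw y axis 81.04539298649063
yaw y axis 80.55487957200323
yaw y axis 82.3842543373341
w0 [ 0.4432 -0.2833] own y dir 105.66954767218468 [np.float64(0.0157), np.float64(0.0422), np.float64(0.0161), np.float64(0.0402)]
w2 [0.3905 0.2882] own y dir 85.53808006077512 [np.float64(0.0181), np.float64(0.0389), np.float64(0.0191), np.float64(0.0406)]
tray [0.52871074 0.3349975 ]
[array([307.29483533, 205.91339551])]
```

```bash
cat >> h.py <<'E'
G=.155+.029     # TCP height over padlock underside when grasped
bx=np.array([np.cos(np.radians(-10)),np.sin(np.radians(-10))]); by=np.array([-bx[1],bx[0]])
SLOT={"L":.4716*bx+.2397*by,"R":.468*bx}
def at(xy,z): return np.array([xy[0],xy[1],z])
def fz(n=4):
    v=[]
    for _ in range(n): env.sleep(.03); v.append(env.sense()["contact_force"])
    return np.mean(v,0)
def pick(xy,yaw,zu,open_=.6,zup=.35):
    env.grip(open_); env.move_to(at(xy,zup),R(yaw)); env.movel(at(xy,zu+G),rate=.12); env.grip(0,50)
    w=env.sense()["width"]; env.movel(at(xy,zup),rate=.15); print("width",w,env.sense()["width"],"t",env.sense()["time"])
def feel(xy,z0,zmin,lim=2.0,step=.0015,rate=.02,out=True):
    """lower from underside height z0 till the push exceeds lim; returns underside height and force"""
    env.movel(at(xy,z0+G),rate=.1); env.sleep(.3); b=fz(); z=z0; tr=[]
    while z>zmin:
        z-=step; env.movel(at(xy,z+G),rate=rate); f=fz(2)-b; tr.append((round(z*1e3,1),*f.round(1)))
        if f[2]>lim: break
    if out: print("base",b.round(2)); print(tr[-7:])
    s=env.sense(); print("z tool",s["tool_pos"][2]-G,"t",s["time"]); return z,f
E
python3 - <<'E'
from h import *
pick((.3905,.2882),-4.5,0)
env.move_to(at(SLOT["L"],.36),R(-9.7))
print(env.sense()["tool_pos"],fz())
feel(SLOT["L"],.128,.1035)
E
```

```text
width 0.20024567605591292 0.199955831769678 t 14.4583
[0.50621788 0.15376777 0.35915931] [-0.02201212  0.15823972 -2.04303462]
base [-0.06  0.11 -2.58]
[(116.0, np.float64(-0.1), np.float64(0.0), np.float64(-0.1)), (114.5, np.float64(-0.3), np.float64(-0.0), np.float64(0.5)), (113.0, np.float64(-0.5), np.float64(0.3), np.float64(-0.0)), (111.5, np.float64(0.3), np.float64(0.2), np.float64(-0.1)), (110.0, np.float64(0.2), np.float64(-0.6), np.float64(0.3)), (108.5, np.float64(0.9), np.float64(0.1), np.float64(1.1)), (107.0, np.float64(-0.6), np.float64(0.0), np.float64(4.2))]
z tool 0.10749467921047634 t 20.8333
```

Contact came at slot-floor height (107 mm on the stop), so the padlock is in the slot. I'll release it and fetch B.

```bash
python3 - <<'E'
from h import *
xy=SLOT["L"]; env.movel(at(xy,.108+G),rate=.02); env.grip(.45); env.sleep(.3); env.movel(at(xy,.37),rate=.15)
env.move_to((xy[0]+.02,xy[1],.37),R(80)); snap("wrist","chk1")
pick((.4432,-.2833),15.7,0)
env.move_to(at(SLOT["R"],.37),R(-9.7)); print(env.sense()["tool_pos"],fz(),env.sense()["time"])
im=cv2.imread("pics/chk1.png"); cv2.imwrite("pics/chk1c.png",cv2.resize(im[60:300,160:480],(640,480)))
E
```

```text
width 0.19957191200475333 0.20065183096153938 t 31.425
[ 0.46089201 -0.08130475  0.3699966 ] [-0.21424941  0.01995967 -1.71631099] 36.0
```

View pics/chk1c.png

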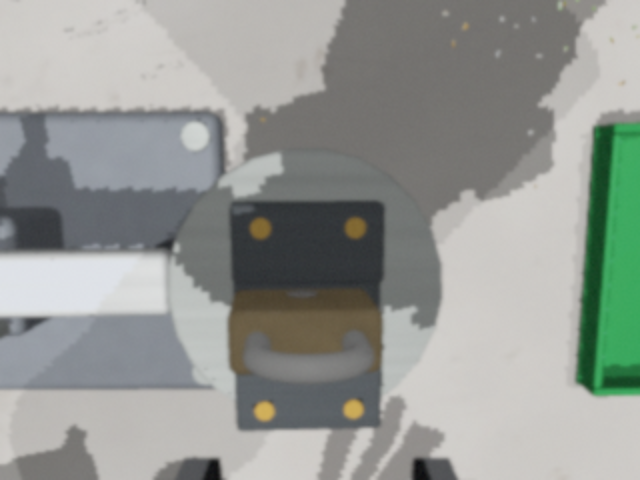

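Padlock A is seated squarely in the left slot (body at about (305,335), between the lands). Next is B, into the right slot with that pan raised.

```bash
python3 - <<'E'
from h import *
xy=SLOT["R"]
z,f=feel(xy,.130,.112,lim=1.3,step=.0015,rate=.03)
E
```

```text
base [ 0.01  0.41 -1.05]
[(128.5, np.float64(0.1), np.float64(0.3), np.float64(-0.6)), (127.0, np.float64(-0.1), np.float64(-0.4), np.float64(-0.1)), (125.5, np.float64(0.2), np.float64(-0.5), np.float64(-0.5)), (124.0, np.float64(0.3), np.float64(-0.1), np.float64(-0.7)), (122.5, np.float64(0.4), np.float64(-0.9), np.float64(2.3))]
z tool 0.12287537688428657 t 38.725
```

```bash
python3 - <<'E'
from h import *
xy=SLOT["R"]; env.grip(.45); env.sleep(.3); env.movel(at(xy,.37),rate=.2)
l=SLOT["L"]; env.move_to((l[0]+.02,l[1],.37),R(80)); env.sleep(.8); snap("wrist","chk2"); snap("scene","s2")
a,b=[cv2.imread(f"pics/chk{i}.png") for i in (1,2)]
print(cv2.absdiff(a,b)[130:300,240:400].mean(),env.sense()["time"])
c=np.hstack([cv2.resize(x[60:300,200:400],(400,480)) for x in (a,b)])
cv2.imwrite("pics/m2.png",c)
s=cv2.imread("pics/s2.png")[200:320,250:410]; cv2.imwrite("pics/s2c.png",cv2.resize(s,(800,600),interpolation=cv2.INTER_CUBIC))
E
```

```text
1.0151593137254902 44.95
```

View pics/m2.png

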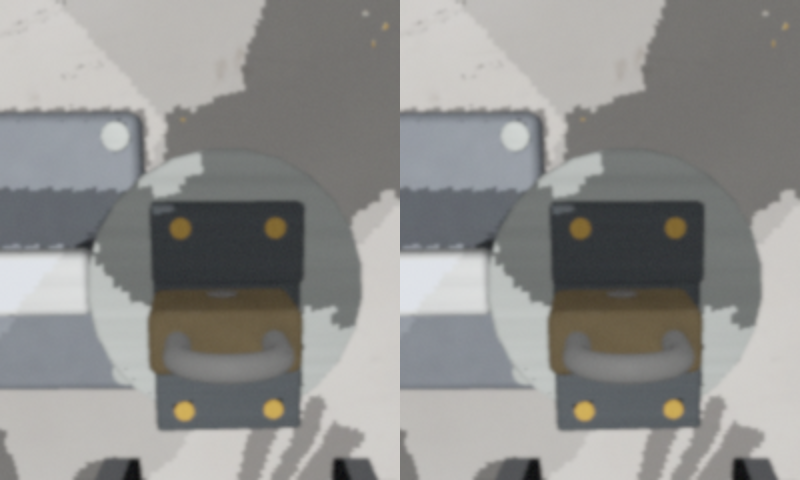

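View pics/s2c.png

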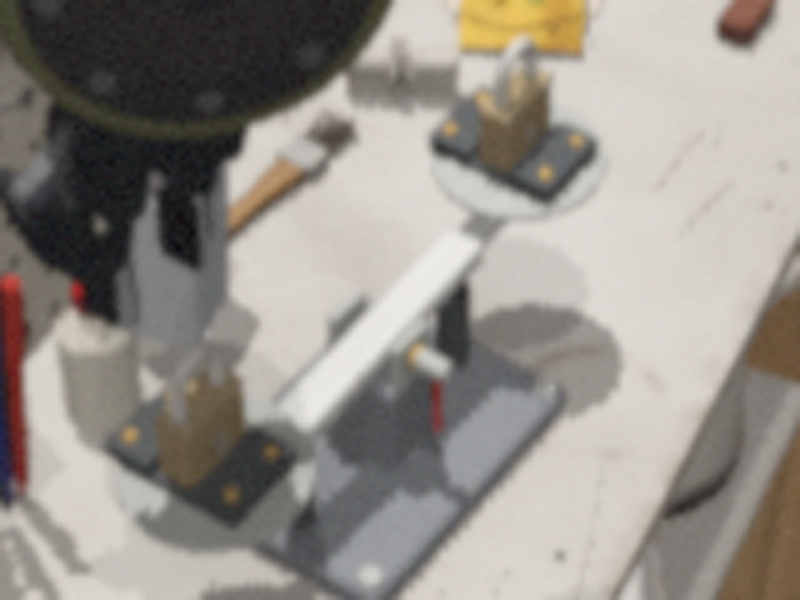

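Nothing moved at the left pan between the two pictures. The scene view also shows the left (near) pan down and the right pan up, with both padlocks standing in their slots. So A (left) is heavier, and I'll move it to the tray.

```bash
python3 - <<'E'
from h import *
l=SLOT["L"]; env.grip(.45); env.move_to(at(l,.36),R(-9.7)); env.movel(at(l,.1075+G),rate=.08)
print("t",env.sense()["time"]); env.grip(0,50); print(env.sense()["width"])
env.movel(at(l,.135+G),rate=.04); env.movel(at(l,.36),rate=.15); print(fz())
t=np.array([.5287,.335]); env.move_to(at(t,.32),R(-9.7)); env.movel(at(t,.05+G),rate=.15)
z,f=feel(t,.009,.0025,lim=2,step=.0015,rate=.03)
env.grip(.5); env.sleep(.2); env.movel(at(t,.36),rate=.2); print("t",env.sense()["time"])
snap("wrist","f1"); snap("scene","f2")
w=cv2.imread("pics/f1.png"); s=cv2.imread("pics/f2.png")[200:440,190:430]
cv2.imwrite("pics/m3.png",np.hstack([cv2.resize(w,(400,300)),cv2.resize(s,(400,300))]))
cv2.imwrite("pics/m3.png",np.hstack([cv2.resize(w[:, :],(320,480)),cv2.resize(s,(480,480))]))
E
```

```text
t 50.0583
0.1951846752659802
[ 0.07209647 -0.04930149 -3.04135585]
base [-0.21 -0.03 -2.26]
[(7.5, np.float64(0.1), np.float64(0.6), np.float64(-0.2)), (6.0, np.float64(-1.4), np.float64(-1.2), np.float64(4.7))]
z tool 0.006679800746499431 t 54.8917
t 56.4583
```

View pics/m3.png

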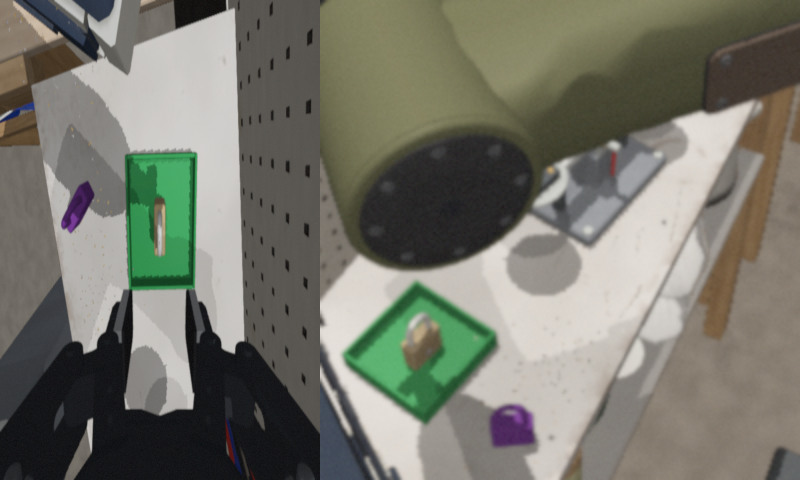

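A stands upright in the middle of the tray. A quick look at B, then I'll hand in.

```bash
python3 - <<'E'
from h import *
r=SLOT["R"]; env.move_to((r[0]+.02,r[1],.37),R(80)); env.sleep(.3); snap("wrist","f3"); print(env.sense()["time"])
w=cv2.imread("pics/f3.png")[60:300,160:480]; cv2.imwrite("pics/f3c.png",cv2.resize(w,(640,480)))
E
```

```text
60.3083
```

View pics/f3c.png

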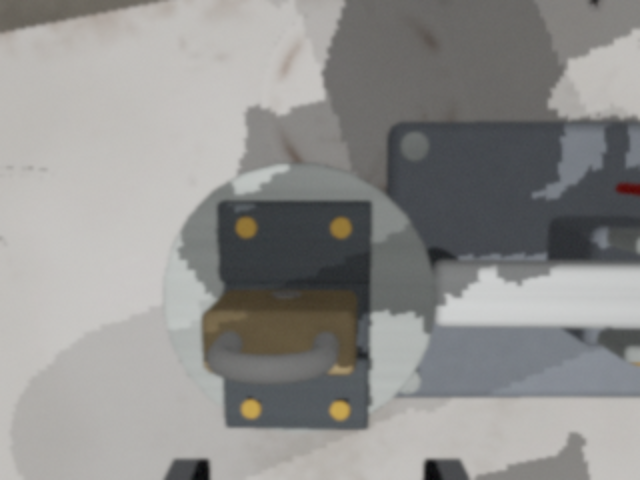

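B sits in the right slot, about 4 mm off the pan's middle, which is inside the 12 mm limit. Handing in.

```bash
python3 -c "
from plant import env
env.sign_off()"
```

```text
the job is handed in; nothing more can be done
```

I handed the job in at about 60 s of the 72 s. The heavier padlock stands upright in the green tray, and the lighter one is still seated in the right pan's slot. `sign_off` gave no verdict, and I can't tell which of the two is labelled `padlock_p`.

- **Weighing:** I seated the padlock from near the tray in the left slot and the other in the right. Contact came at slot-floor height both times (about 107 mm with the pan on its stop, about 122.5 mm with the pan raised). With both let go, the left pan stayed down, so the tray-side padlock is the heavier.
- **Forces:** The highest push I measured on the balance was 4.2 N. I only sampled the force while lowering each padlock, not during release or lifting.
- **Final pictures:** The heavier padlock is near the tray's centre. The lighter one is about 4 mm off its pan's middle along the beam, against a 12 mm limit. No checks failed or disagreed.
- **Other things on the bench:** I never reached for the eraser, bottle or lock cylinder, but I did not measure their positions again at the end.

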